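Raise the fume box window to its mark and slide the tin in

ROBOT

A 6-joint arm with a two-finger parallel gripper is mounted at the origin on the work surface; the furniture and walls round the work are solid. World frame = base frame: x ahead of the robot, y to its left, z up, the work surface at z = 0. Lengths are in m, angles in rad, forces in N, time in s.
With the tool pointing down it reaches from about 0.275 to 0.825 m from the base axis. Payload 4.9 kg.
Tool frame: the origin (TCP) lies midway between the tips of the shut fingers; the grasp point (between the pads) lies 19 mm behind it (grip_point_offset is the distance from the TCP to the grasp point, in m); z points along the fingers, x is the direction in which the jaws open and shut, and the axes are right-handed (so a half turn about z gives the same grasp; the last joint's range is limited). The gripper opens to 85 mm and grips with 20 to 120 N. Pads are 22 mm wide; open, the fingers measure 114 mm over their backs; the gripper's body (76 mm by 85 mm) begins 54 mm behind the grasp point. The pads swing forward as they close: fully open they stand 13 mm farther back than shut.
Start: joints at [-1.239, 0.326, -0.193, 1.052, 0, 1.437], TCP at [0.247, -0.491, 0.203] pointing down, gripper open.
Joint ranges: [-2.65, 2.65], [-0.97, 1.79], [-1.3, 1.35], [-1.93, 2.1], [-1.47, 1.37], [-3.14, 3.14]. Speed limits (rad/s): [2.57, 2.57, 3.14, 3.14, 3.14, 3.14].

INTERFACE

Orientations are given as a rotation vector (axis times angle).
In Python, from cell import * gives the robot as it stands. Calls block until the motion is done:
- movep(position, orientation): joint-space move of the TCP to a pose.
- move_l(position, velocity=0.15, rot=None, until_force=None): straight line of the TCP; rot=None keeps the orientation; velocity is the mean speed in m/s. With until_force (N) it stops when the force on the tool has changed by that much, and returns True; else False.
- set_joints(angles): joint-space move.
- let_go() and grab(newtons=None): open the fingers fully, or close them until they stop; newtons is the grip in N (None keeps the last).
- sleep(seconds).
- ik(position, orientation): joint angles nearest the present ones, or None.
- get_state(): the state.
- grab_frame(name): name is "scene" or "top" or "wrist"; returns a dict with "img" (384x512x3 uint8, red, green, blue), "fx", "fy", "cx", "cy" (pixels), "cam_to_world" (4x4, takes a point from camera to world coordinates); the wrist camera has in their place "T_tool_cam" (4x4, takes a point from camera to tool coordinates, whose origin is the TCP and whose axes are the tool frame's). Camera axes: x right, y down, z forward; pixel columns grow to the right and rows downward; lengths in m; the calibration is good to about 2 mm. A picture is of the moment at which its call begins: read the wrist's pose just before it. There is no depth.
A pose or a line that the arm cannot do raises MotionError and nothing moves.
- sign_off(): hands the job in, once; it reports no verdict.
Trained networks look in the newest picture that a camera, given by its name, has taken for a name from the list of things; names that differ only in an ending like _2 or _b are one class to them, and where a whole thing is asked for, a point or a joint stands for the part that bears it (a point fixed in the world has none). Each returns a list of dicts, best first, with "score" (0 to 1); they miss things now and then, are a little off and sometimes report something else, mostly with a low value. They report only what shows in the picture. A call takes as long as a camera call. They do not tell look-alikes from the thing itself.
- spot_in(camera, name): "centre" ([column, row] in pixels, amid what is visible of it).
- silhouettes(camera, name): "mask" (384x512 bool, what is visible of it) and "centre" ([column, row] in pixels, amid what is visible of it).
- tip_of(camera, name): "centre" ([column, row] in pixels: a listed point, or the origin of a listed thing).
The state is a dict: "clock": time; "q": joint angles; "joint_velocities": joint speeds; "tau": joint torques, N m; "position": TCP position; "eef_rot": TCP orientation; "contact_force": force on the tool from outside, world axes, zero at the start; "wrist_torque": the same for the moment, N m; "finger_gap": opening from 0.0 (shut) to 1.0 (fully open).
Only numpy, scipy, OpenCV 4.12 (cv2) and the standard library are available. Lean on these libraries where they do the work, as an engineer would, in place of code of your own. Each camera call takes 0.05 s, during which the arm holds its last target.

TASK

Push the sliding window of the clear fume box up from beneath its lip until the lip is level with the pointer of the black marker clip on the left post; it stays where it is left. Then push the flat round tin along the bench, in under the raised window, until all of it is behind the window pane. Nothing is to be gripped or lifted: touch with the fingers only, do not pinch the lip, keep the tin flat on the bench, and leave the other things where they stand.

Things in the scene. Friction and masses are not known exactly. Their poses are not given: they have to be found in the camera images.
- hood: Clear plastic fume box, aluminium frame, fixed on the bench: 352 wide, 300 deep, 460 mm high. Origin on the bench at the middle of its front opening, in the plane of the window pane's front face; x points into the box, y left, z up. Opening 280 mm wide between two front posts (36 mm wide, 12 mm proud of the pane); no sill, the bench runs on inside. Front fixed shut above 285 mm.
- window (a joint): Height in m of the sliding window above its lowest position (0 to 0.185, stops at both ends; the top stop is above every marker height). The window is a clear pane 272 mm wide, 200 mm high, counterweighted: it takes about 3 N to move up or down and stays where it is left.
- lip (a point): Middle of the front face of the window's lip, half-way up it. The lip is a level bar 260 mm wide (along the box's y), 20 mm thick with its dark rubber top, along the pane's bottom edge; it sticks out 45 mm from the pane towards the robot, with free space beneath. The point rises straight up with the window: 90 mm above the bench at joint value 0; starts at 90 to 120 mm.
- marker: Black clip, 46 mm wide, 22 mm high, fixed round the left front post, with a pointed tongue aimed at the left end of the lip. Origin at the height of the pointer's tip (200 to 250 mm above the bench), 134 mm left of the middle of the opening, in the plane of the pane; the tongue is 18 to 30 mm in front of that, the clip's screw 37 mm.
- tin: Flat round grey tin, 96 mm across and 26 mm high, loose on the bench in front of the opening, to be pushed. Origin at the centre of its underside.
- spool: Bystander: upright spool of white thread, 44 mm across, 60 mm high, in front of the left post. Origin at the centre of its underside.
- wax: Bystander: yellow-brown round cake of beeswax, 38 mm across, 12 mm high, in front of the right post. Origin at the centre of its underside.
- chalk: Bystander: flat blue three-cornered piece of tailor's chalk, 45 mm, 6 mm thick, to the right in front of the box. Origin at the centre of its underside.
- bobbin: Bystander: small red thread bobbin, 21 mm across, 12 mm high, just in front and right of the right post. Origin at the centre of its underside.
- tape: Bystander: roll of tan tape lying flat, 66 mm across, 19 mm high, to the left in front of the box. Origin at the centre of its underside.
Not all that is in view belongs to the job. What is shaped like the tin but orange, turquoise or yellow is not meant.

How it is judged:
On the way, in this order (a step that is already met when the one before it is completed fails the run):
1. the window's lip is level with the marker's pointer, the tin still in front of the window (z of lip in the frame of marker between -0.01 and 0.01 m and x of tin in the frame of hood below -0.04 m), for 0.3 s.
2. the whole tin is behind the window pane (x of tin in the frame of hood between 0.045 and 0.17 m and y of tin in the frame of hood between -0.11 and 0.11 m), for 0.2 s.
At the end, for the whole second after the job is handed in: The middle of the lip is within 10 mm of the height of the marker's pointer and the window is at rest; the tin lies flat and still on the bench inside the box, its centre 45 to 170 mm behind the front face of the pane and within 110 mm of the box's middle line (all of step 2 and z of lip in the frame of marker between -0.01 and 0.01 m and velocity of joint window between -0.005 and 0.005 m/s and linear speed of tin below 0.01 m/s and angle between tin's own z axis and vertical below 0.08 rad and height (world z) of tin below 0.006 m); the robot touches nothing.
It fails at once if the lip is pinched: fingers press on its top cover and on the bar below it at once (contact force between the fingers and lip_cover above 1 N and contact force between the fingers and lip_bar above 1 N).
It fails at once if the tin is lifted or tipped (more than 12 mm or 0.3 rad) (height (world z) of tin above 0.012 m or angle between tin's own z axis and vertical above 0.3 rad).
It fails at once if a bystander is displaced by more than 25 mm (distance of any of spool, wax, chalk, bobbin, tape from where it was at the start of the episode above 0.025 m).
It also fails if it takes over 61 s, if anything falls off the work surface, if the arm or the gripper's body presses on something with over 40 N, if the wrist force passes 120 N, or if a joint passes its speed limit or range.

## Working session

There is one attempt and no reset: what is moved stays moved. The work goes in short steps, each a Python script; the robot and the scene stay as the last script left them, time stands still between calls to the robot, and variables do not carry over. Pictures are saved under pics/ and viewed, and the job is handed in when it is done.

```bash
ls; mkdir -p pics; python3 - <<'E'
from cell import *
import cv2, numpy as np
s=get_state(); print(s)
for n in ["scene","top","wrist"]:
    f=grab_frame(n); cv2.imwrite(f"pics/{n}0.png",cv2.resize(f["img"][:,:,::-1],None,fx=1.5,fy=1.5))
    print(n,f["fx"],f["fy"],f["cx"],f["cy"]); print(np.round(f.get("cam_to_world",f.get("T_tool_cam")),3).tolist())
    for t in ["hood","window","lip","marker","tin","spool","wax","chalk","bobbin","tape"]:
        try: print(t,[(np.round(d["centre"]).tolist(),round(d["score"],2)) for d in tip_of(n,t)])
        except Exception as e: print(t,e)
E
```

```text
pics
{'clock': 0.0, 'q': array([-1.23919753e+00,  3.26949769e-01, -1.93619501e-01,  1.05197852e+00,
        3.72110565e-05,  1.43657520e+00]), 'joint_velocities': array([ 0.00025159,  0.0011489 ,  0.00101425, -0.00233839, -0.00017297,
       -0.00152119]), 'tau': array([-1.10784367e-04, -4.43394613e+01,  2.62442690e+01,  1.53408753e-02,
       -3.34899514e-04, -1.00256145e-06]), 'position': array([ 0.24683602, -0.49078257,  0.20188515]), 'eef_rot': array([-2.67322036e+00,  1.64813121e+00,  2.08977586e-03]), 'contact_force': array([-0.07114923, -0.02850305, -0.565826  ]), 'wrist_torque': array([0.02685379, 0.01248176, 0.02754555]), 'finger_gap': 0.9996684641149725}
scene 370.7123613193888 370.7123613193888 255.7858866101407 190.498034830665
[[-0.554, -0.621, 0.555, -0.192], [-0.833, 0.405, -0.378, 0.492], [0.01, -0.671, -0.741, 1.085], [0.0, 0.0, 0.0, 1.0]]
hood [([255.0, 189.0], 0.75)]
window it knows: bobbin, chalk, hood, lip, marker, spool, tape, tin, wax
lip []
marker [([218.0, 164.0], 0.69)]
tin [([275.0, 247.0], 0.87), ([277.0, 206.0], 0.82), ([308.0, 187.0], 0.29)]
spool [([226
[... 439 characters left out ...]

lip [([284.0, 160.0], 0.57)]
marker [([235.0, 145.0], 0.62)]
tin [([307.0, 244.0], 0.96), ([246.0, 237.0], 0.87), ([354.0, 134.0], 0.75), ([284.0, 185.0], 0.57), ([218.0, 189.0], 0.47)]
spool [([221.0, 187.0], 0.52)]
wax [([281.0, 163.0], 0.71), ([337.0, 188.0], 0.51)]
chalk [([344.0, 201.0], 0.45)]
bobbin []
tape [([195.0, 212.0], 0.65), ([221.0, 186.0], 0.4)]
wrist 339.69423399527227 339.69423399527227 253.65421971439017 188.19662233430026
[[1.0, -0.001, 0.0, 0.0], [0.0, 0.96, 0.279, -0.071], [-0.0, -0.279, 0.96, -0.171], [0.0, 0.0, 0.0, 1.0]]
hood []
window it knows: bobbin, chalk, hood, lip, marker, spool, tape, tin, wax
lip []
marker []
tin []
spool []
wax []
chalk []
bobbin []
tape []
```

View pics/scene0.png

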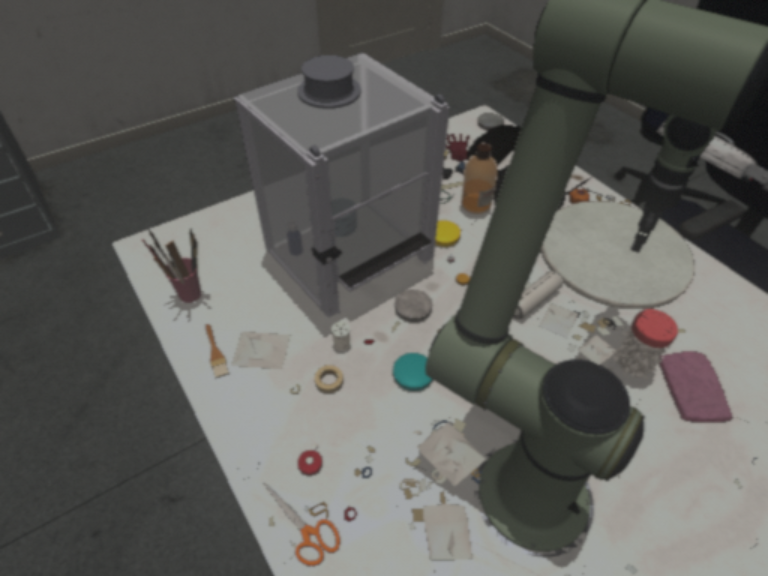

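View pics/top0.png

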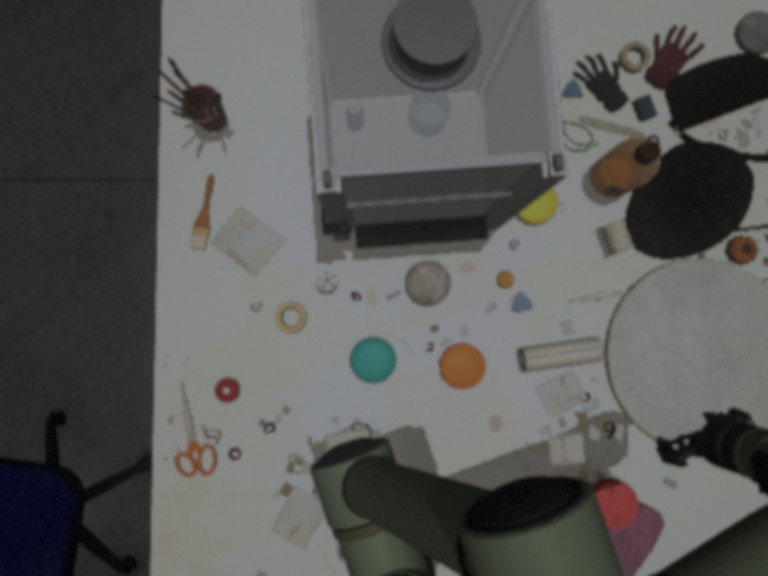

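The top view shows the box with its dark lip at (420,232)/1.5. There are four tin-shaped discs: turquoise (373,359), orange (462,366), yellow (537,203) and grey (428,283), in picture pixels. The grey one in front of the opening is the tin. I'll confirm that in an enlarged crop.

```bash
cat > h.py <<'E'
from cell import *
import cv2, numpy as np
def K(f): return np.array([[f["fx"],0,f["cx"]],[0,f["fy"],f["cy"]],[0,0,1]])
def proj(f,P,T=None):
    T=f["cam_to_world"] if T is None else T
    P=np.atleast_2d(P); c=(P-T[:3,3])@T[:3,:3]; return c[:,:2]/c[:,2:]*[f["fx"],f["fy"]]+[f["cx"],f["cy"]]
def ray(f,p,T=None):
    T=f["cam_to_world"] if T is None else T
    d=T[:3,:3]@np.array([(p[0]-f["cx"])/f["fx"],(p[1]-f["cy"])/f["fy"],1]); return T[:3,3],d
def onz(f,p,z,T=None):
    o,d=ray(f,p,T); return o+d*(z-o[2])/d[2]
def crop(f,x0,y0,x1,y1,k,name):
    cv2.imwrite(name,cv2.resize(f["img"][y0:y1,x0:x1,::-1],None,fx=k,fy=k,interpolation=cv2.INTER_CUBIC))
E
python3 - <<'E'
from h import *
f=grab_frame("top"); crop(f,195,90,395,230,4,"pics/topc.png")
for n,z in [("tin",.013),("spool",.03),("wax",.006),("chalk",.003),("bobbin",.006),("tape",.01),("hood",.2),("lip",.09),("marker",.22)]:
    for d in silhouettes("top",n): print(n,round(d["score"],2),np.round(d["centre"],1),np.round(onz(f,d["centre"],z),3),int(d["mask"].sum()), f["img"][d["mask"]].mean(0).round())
f=grab_frame("scene"); crop(f,150,90,350,230,4,"pics/scenec.png")
E
```

```text
tin 0.86 [309.5 244.1] [ 0.341 -0.154  0.013] 733 [129.  85.  53.]
tin 0.76 [247.  235.2] [0.37  0.041 0.013] 780 [ 58. 107. 103.]
tin 0.64 [284.2 187.7] [ 0.519 -0.076  0.013] 754 [102.  98.  93.]
tin 0.64 [357.3 136. ] [ 0.684 -0.312  0.013] 378 [126. 122.  57.]
spool 0.66 [219.  185.4] [0.525 0.128 0.03 ] 175 [124. 126. 124.]
chalk 0.33 [191.  208.3] [0.455 0.217 0.003] 253 [123. 113.  94.]
tape 0.56 [188.8 208.1] [0.455 0.223 0.01 ] 263 [123. 113.  94.]
hood 0.83 [289.2  76.7] [ 0.81  -0.075  0.2  ] 25235 [88. 89. 90.]
lip 0.59 [281.5 145.7] [ 0.638 -0.062  0.09 ] 3059 [49. 48. 48.]
lip 0.5 [217.7 185.3] [0.52  0.128 0.09 ] 192 [124. 125. 124.]
marker 0.69 [224.2 151.1] [0.6   0.102 0.22 ] 137 [38. 38. 38.]
```

View pics/topc.png

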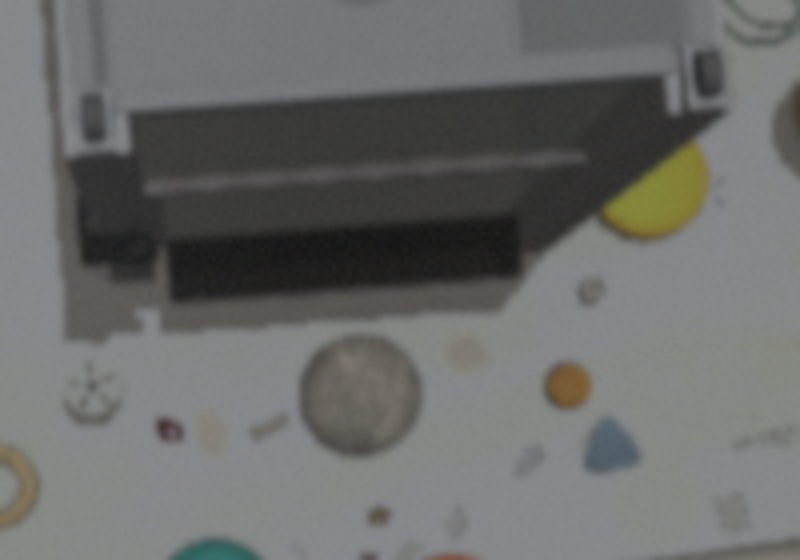

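View pics/scenec.png

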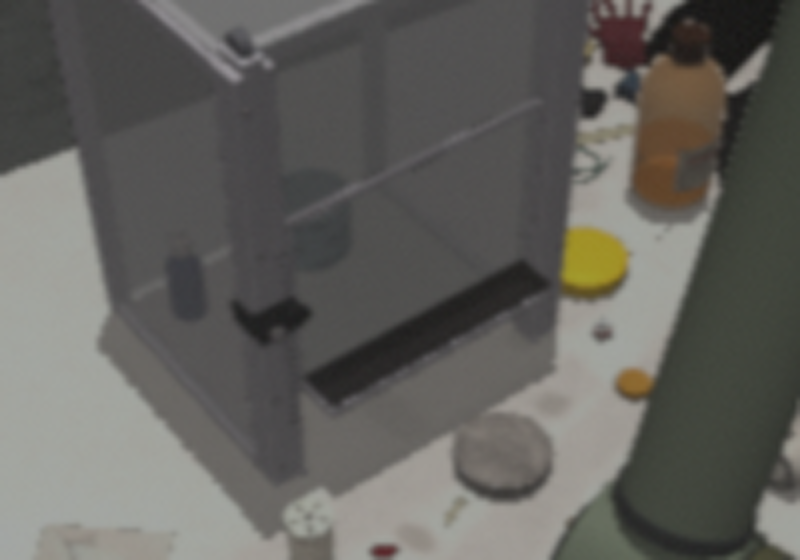

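The crop shows the grey tin in front of the opening at crop pixel (360,395). The wax is at (568,386), the chalk at (610,445) and the spool at (92,393). The tin is the only grey disc there. Next I fit the box pose, lip height and marker height.

```bash
cat > fit.py <<'E'
from h import *
from scipy.optimize import least_squares
ft=grab_frame("top"); fs=grab_frame("scene")
T=lambda a,b:(195+a/4,90+b/4); S=lambda a,b:(150+a/4,90+b/4)
def pts(p):
    x,y,a,h,m=p; c,s=np.cos(a),np.sin(a); R=np.array([[c,-s,0],[s,c,0],[0,0,1]])
    L=np.array([[-.045,.13,h+.01],[-.045,-.13,h+.01],[0,-.13,h+.01],[0,.13,h+.01],[-.024,.134,m],
      [-.012,.14,0],[-.012,.176,0],[-.012,-.14,0],[-.012,-.176,0],[0,-.136,h+.2],[0,.136,h+.2],[-.012,.176,.46],[-.012,-.176,.46]])
    return L@R.T+[x,y,0]
ot=np.array([T(172,300),T(522,275),T(518,215),T(168,240)])
os_=np.array([S(340,402),S(550,285),S(525,262),S(307,377),S(310,312)])
def r(p):
    P=pts(p); return np.r_[(proj(ft,P[:4])-ot).ravel(),(proj(fs,P[:5])-os_).ravel()]
s=least_squares(r,[.64,-.06,.0,.1,.22],loss="soft_l1")
if __name__=="__main__":
    print(s.x.round(4)); print(r(s.x).reshape(-1,2).round(1).tolist())
    P=pts(s.x)
    for f,n,o in((ft,"top",(195,90)),(fs,"scene",(150,90))):
        im=cv2.resize(f["img"][o[1]:o[1]+140,o[0]:o[0]+200,::-1],None,fx=4,fy=4,interpolation=cv2.INTER_CUBIC)
        for i,q in enumerate(proj(f,P)):
            q=tuple(int(v) for v in (q-o)*4); cv2.circle(im,q,3,(0,0,255),-1); cv2.putText(im,str(i),q,0,.5,(0,255,0))
        cv2.imwrite(f"pics/fit_{n}.png",im)
E
python3 fit.py
```

```text
[ 0.6312 -0.0594  0.073   0.1001  0.2138]
[[0.2, 0.3], [1.1, 0.1], [0.7, -0.0], [0.0, 0.1], [-2.1, 1.4], [0.8, -0.0], [-0.6, -0.6], [-1.2, 0.2], [-0.4, 0.0]]
```

View pics/fit_top.png

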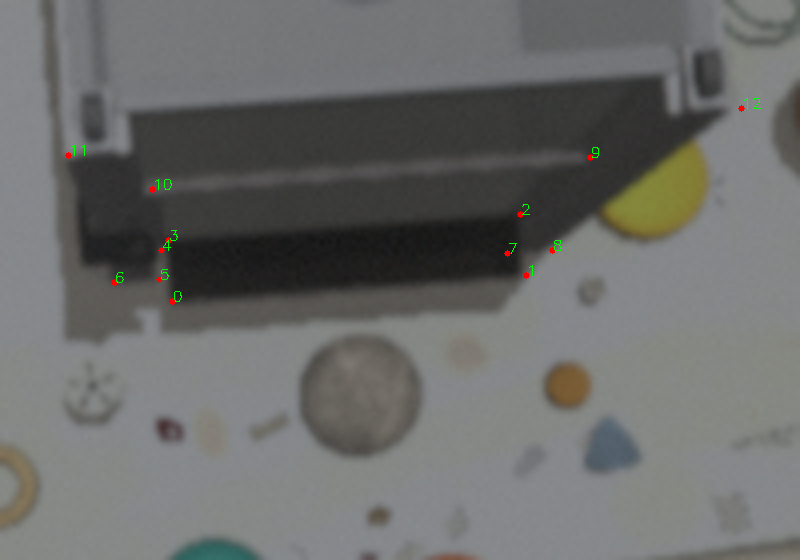

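View pics/fit_scene.png

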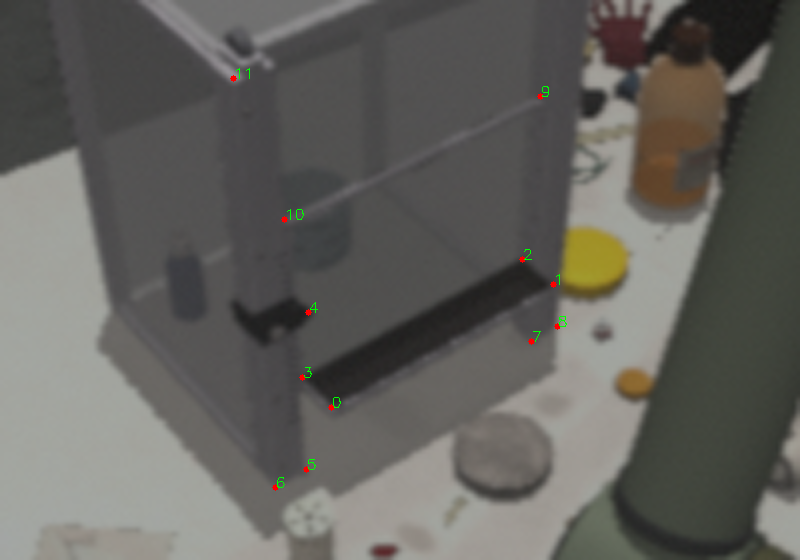

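The fit is consistent: hood at (0.631, −0.059), yaw 0.073, lip centre at about 0.100, pointer at about 0.214. Now I check reach for a nearly horizontal tool, and the bystander positions in the hood frame.

```bash
cat >> h.py <<'E'
from scipy.spatial.transform import Rotation as Ro
H=np.array([.6312,-.0594]); A=.073
def w(x,y,z):
    c,s=np.cos(A),np.sin(A); return np.array([H[0]+c*x-s*y,H[1]+s*x+c*y,z])
def hd(P):
    c,s=np.cos(A),np.sin(A); d=np.asarray(P)[:2]-H; return np.array([c*d[0]+s*d[1],-s*d[0]+c*d[1]])
def rot(pitch_deg,yaw=A):
    # tool z forward, pitched down by pitch; tool -y up
    p=np.radians(pitch_deg); z=np.array([np.cos(p),0,-np.sin(p)]); x=np.array([0,-1,0]); y=np.cross(z,x)
    return (Ro.from_euler('z',yaw)*Ro.from_matrix(np.c_[x,y,z])).as_rotvec()
E
python3 - <<'E'
from h import *
f=grab_frame("top")
for n,p,z in [("tin",(195+360/4,90+395/4),.02),("wax",(337,186.5),.01),("chalk",(347.3,201),.005),("spool",(218,187.5),.05),("bob?",(342.5,163),.01),("red",(237.5,197.5),.01)]: print(n,onz(f,p,z).round(3),hd(onz(f,p,z)).round(3))
for pit in (0,10,20,30,40):
  for nm,P in [("lip lo mid",w(-.01,0,.06)),("lip lo R",w(-.01,-.105,.06)),("lip hi R",w(-.01,-.105,.22)),("lip hi mid",w(-.01,0,.22)),("appr R",w(-.11,-.105,.06)),("tinpush0",w(-.19,-.01,.016)),("tinpush1",w(.04,-.01,.016))]:
    q=ik(P,rot(pit)); print(pit,nm,None if q is None else np.round(q,2))
E
```

```text
tin [ 0.515 -0.078  0.02 ] [-0.118 -0.01 ]
wax [ 0.522 -0.244  0.01 ] [-0.122 -0.177]
chalk [ 0.476 -0.278  0.005] [-0.17  -0.206]
spool [0.517 0.129 0.05 ] [-0.1    0.197]
bob? [ 0.597 -0.263  0.01 ] [-0.049 -0.201]
red [0.488 0.071 0.01 ] [-0.133  0.14 ]
0 lip lo mid None
0 lip lo R None
0 lip hi R None
0 lip hi mid None
0 appr R None
0 tinpush0 None
0 tinpush1 None
10 lip lo mid None
10 lip lo R None
10 lip hi R [-0.77  0.68 -1.29 -1.71  0.82  2.95]
10 lip hi mid None
10 appr R None
10 tinpush0 None
10 tinpush1 None
20 lip lo mid None
20 lip lo R [-0.73  0.96 -1.2  -1.68  0.75  2.8 ]
20 lip hi R [-0.73  0.35 -1.19 -1.06  0.75  2.8 ]
20 lip hi mid None
20 appr R None
20 tinpush0 None
20 tinpush1 [-0.44  1.14 -1.16 -1.9   0.48  2.95]
30 lip lo mid [-0.45  0.75 -1.28 -1.43  0.45  2.86]
30 lip lo R [-0.69  0.68 -1.15 -1.15  0.64  2.7 ]
30 lip hi R [-0.69  0.17 -1.05 -0.55  0.64  2.7 ]
30 lip hi mid [-0.45  0.11 -1.17 -0.69  0.45  2.86]
30 appr R None
30 tinpush0 None
30 tinpush1 [-0.41  0.86 -1.14 -1.42  0.41  2.88]
40 lip lo mid [-0.41  0.49 -1.15 -0.88  0.36  2.82]
40 lip lo R [-0.63  0.49 -1.03 -0.69  0.52  2.64]
40 lip hi R [-0.63  0.1  -0.88 -0.15  0.52  2.64]
40 lip hi mid [-0.41  0.03 -0.99 -0.26  0.36  2.82]
40 appr R [-0.83  0.43 -1.21 -0.71  0.64  2.46]
40 tinpush0 None
40 tinpush1 [-0.37  0.65 -1.04 -0.93  0.34  2.84]
```

```bash
python3 - <<'E'
from h import *
import itertools
def rr(p,yaw,roll): return (Ro.from_rotvec(rot(p,yaw))*Ro.from_euler('z',roll)).as_rotvec()
for hy in (-.085,0.0):
 print("lip",hy)
 for p,yaw,roll in itertools.product((10,15,20,25,30,35),np.arange(-.7,.8,.2),(0,np.pi/2,-np.pi/2,np.pi)):
  L=[w(-.11,hy,.045),w(-.022,hy,.045),w(-.022,hy,.175)]
  q=[ik(P,rr(p,yaw,roll)) for P in L]
  if all(x is not None for x in q): print(p,round(yaw,2),round(roll,2),q[0].round(2),q[2].round(2))
print("tin")
for p,yaw,roll in itertools.product((25,30,35,40,45,50),np.arange(-.7,.8,.2),(0,np.pi/2,-np.pi/2,np.pi)):
  q=[ik(P,rr(p,yaw,roll)) for P in [w(-.19,-.01,.016),w(.045,-.01,.016)]]
  if all(x is not None for x in q): print(p,round(yaw,2),round(roll,2),q[0].round(2),q[1].round(2))
E
```

```text
lip -0.085
10 0.3 0 [-1.08  1.15 -1.21 -1.6   1.32  2.4 ] [-0.87  0.76 -1.19 -1.52  1.13  2.76]
10 0.3 1.57 [-1.08  1.15 -1.21 -1.6   1.32 -2.31] [-0.87  0.76 -1.19 -1.52  1.13 -1.96]
10 0.3 -1.57 [-1.08  1.15 -1.21 -1.6   1.32  0.83] [-0.87  0.76 -1.19 -1.52  1.13  1.19]
10 0.3 3.14 [-1.08  1.15 -1.21 -1.6   1.32 -0.74] [-0.87  0.76 -1.19 -1.52  1.13 -0.38]
15 0.3 0 [-1.06  0.98 -1.21 -1.28  1.24  2.25] [-0.85  0.59 -1.15 -1.16  1.08  2.62]
15 0.3 1.57 [-1.06  0.98 -1.21 -1.28  1.24 -2.46] [-0.85  0.59 -1.15 -1.16  1.08 -2.1 ]
15 0.3 -1.57 [-1.06  0.98 -1.21 -1.28  1.24  0.68] [-0.85  0.59 -1.15 -1.16  1.08  1.05]
15 0.3 3.14 [-1.06  0.98 -1.21 -1.28  1.24 -0.89] [-0.85  0.59 -1.15 -1.16  1.08 -0.53]
15 0.5 0 [-1.08  0.82 -0.89 -0.1   1.31  1.53] [-0.9   0.53 -0.92 -0.45  1.26  2.17]
15 0.5 1.57 [-1.08  0.82 -0.89 -0.1   1.31  3.1 ] [-0.9   0.53 -0.92 -0.45  1.26 -2.54]
15 0.5 -1.57 [-1.08  0.82 -0.89 -0.1   1.31 -0.04] [-0.9   0.53 -0.92 -0.45  1.26  0.6 ]
15 0.5 3.14 [-1.08  0.82 -0.89 -0.1   1.31 -1.61] [-0.9   0.53 -0.92 -0.45  1.26 -0.97]
15 0.7 0 [-1.07  0.92 -0.55  0.73  1.25
[... 12226 characters left out ...]

50 0.5 0 [-0.86  0.38 -1.12 -0.11  0.68  1.84] [-0.47  0.57 -0.7  -0.14  0.56  2.3 ]
50 0.5 1.57 [-0.86  0.38 -1.12 -0.11  0.68 -2.88] [-0.47  0.57 -0.7  -0.14  0.56 -2.42]
50 0.5 -1.57 [-0.86  0.38 -1.12 -0.11  0.68  0.27] [-0.47  0.57 -0.7  -0.14  0.56  0.73]
50 0.5 3.14 [-0.86  0.38 -1.12 -0.11  0.68 -1.3 ] [-0.47  0.57 -0.7  -0.14  0.56 -0.85]
50 0.7 0 [-0.88  0.43 -0.97  0.17  0.7   1.56] [-0.51  0.61 -0.56  0.11  0.65  2.03]
50 0.7 1.57 [-0.88  0.43 -0.97  0.17  0.7   3.13] [-0.51  0.61 -0.56  0.11  0.65 -2.69]
50 0.7 -1.57 [-0.88  0.43 -0.97  0.17  0.7  -0.01] [-0.51  0.61 -0.56  0.11  0.65  0.46]
50 0.7 3.14 [-0.88  0.43 -0.97  0.17  0.7  -1.58] [-0.51  0.61 -0.56  0.11  0.65 -1.11]
```

Yaw 0.3, pitch 20° and camera on top is feasible with the fingers under the lip at hood y = −0.085, clear of the tin and the bystanders. I close the fingers and approach.

```bash
python3 - <<'E'
from h import *
R=rot(20,.3); print("fit check", ik(w(-.137,-.112,.18),R))
grab(20)
movep(w(-.137,-.112,.18),R)
move_l(w(-.137,-.112,.052),velocity=.12)
s=get_state(); print(s["clock"],s["position"],s["contact_force"],s["finger_gap"])
f=grab_frame("wrist"); crop(f,0,0,512,384,1.5,"pics/w1.png")
f=grab_frame("scene"); crop(f,150,60,390,240,3,"pics/s1.png")
E
```

```text
fit check [-1.14576399  0.33191311 -1.0912361  -0.18244623  1.20087844  1.92296412]
5.5667 [ 0.50285134 -0.18132708  0.05239719] [-0.46666515  0.1435174  -0.20556114] 0.0013792673544815227
```

View pics/w1.png

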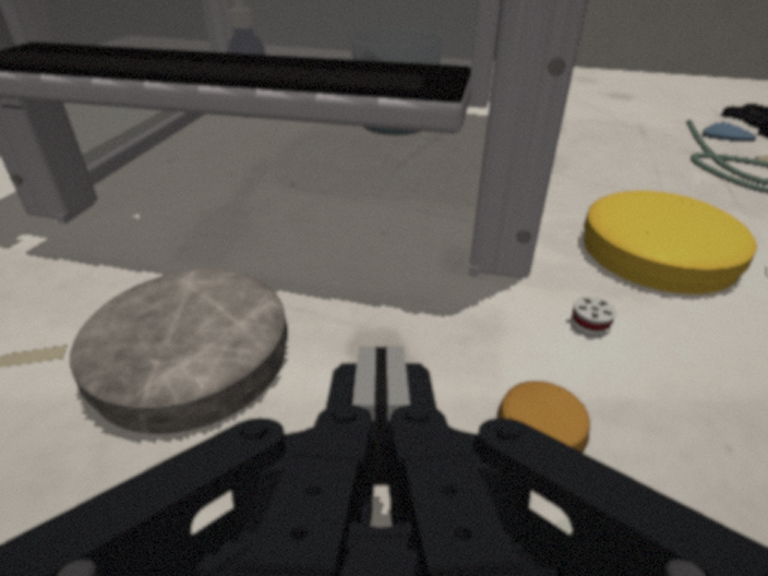

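View pics/s1.png

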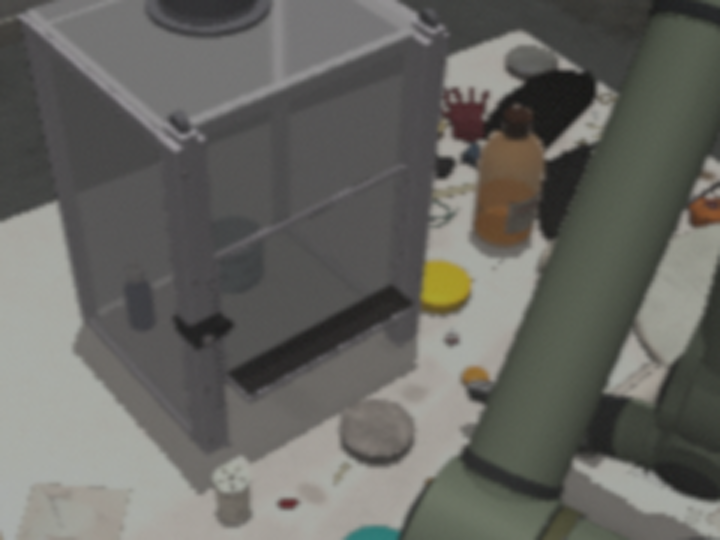

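The wrist view shows the lip right end at (465,100), the right post foot at about (478–530,270), the tin left at (180,350), and the bobbin (593,313) and wax (545,410) right of the fingers. I check the prediction against these.

```bash
cat >> h.py <<'E'
def wT(f,s):
    T=np.eye(4); T[:3,:3]=Ro.from_rotvec(s["eef_rot"]).as_matrix(); T[:3,3]=s["position"]; return T@f["T_tool_cam"]
E
python3 - <<'E'
from h import *
s=get_state(); f=grab_frame("wrist"); T=wT(f,s)
P=[w(-.045,-.13,.11),w(-.045,-.13,.09),w(-.012,-.14,0),w(-.012,-.176,0),w(-.012,.14,0)]
print((proj(f,P,T)*1.5).round())
for n in ("tin","bobbin"):
  for d in silhouettes("wrist",n): print(n,d["score"],d["centre"],hd(onz(f,d["centre"],.013,T)).round(3))
E
```

```text
[[469. 105.]
 [464. 150.]
 [471. 274.]
 [532. 282.]
 [ 70. 222.]]
tin 0.64 [445.5, 160.1] [ 0.033 -0.256]
tin 0.6 [392.9, 207.5] [-0.05  -0.201]
tin 0.58 [119.2, 233.5] [-0.123 -0.014]
bobbin 0.89 [394.2, 208.3] [-0.051 -0.202]
```

Feet and lip match within a few millimetres, and the lip may be about 5 mm higher than fitted. I enter and push up until contact.

```bash
python3 - <<'E'
from h import *
move_l(w(-.02,-.085,.052),velocity=.12)
print(get_state()["contact_force"])
c=move_l(w(-.02,-.085,.11),velocity=.03,until_force=2.0)
s=get_state(); print(c,s["clock"],s["position"],s["contact_force"])
f=grab_frame("wrist"); crop(f,0,0,512,384,1.5,"pics/w2.png")
E
```

```text
[ 0.77103278 -0.0201393  -0.36464152]
True 7.925 [ 0.61743904 -0.14570234  0.07531581] [ 0.67656848 -0.15387552  0.08693272]
```

View pics/w2.png

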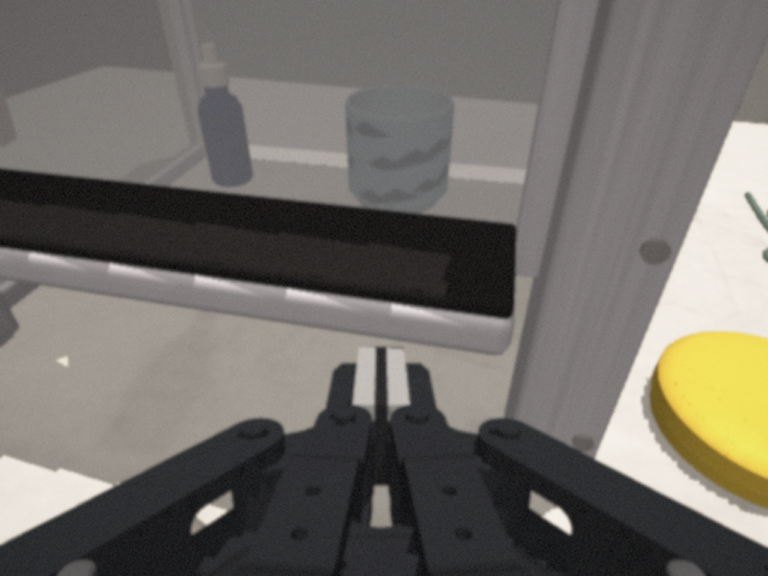

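The force check tripped with no lasting load, and the fingertips (380,347) are not hidden by the lip, so the lip is higher or farther than fitted. I refit using both wrist views.

```bash
cat > fit2.py <<'E'
from h import *
from scipy.optimize import least_squares
ft=grab_frame("top"); fs=grab_frame("scene"); fw=grab_frame("wrist")
T=lambda a,b:(195+a/4,90+b/4); S=lambda a,b:(150+a/4,90+b/4)
def pose(pos,R):
    M=np.eye(4); M[:3,:3]=Ro.from_rotvec(R).as_matrix(); M[:3,3]=pos; return M@fw["T_tool_cam"]
R=rot(20,.3)
W1=pose([.50285,-.18133,.0524],R); W2=pose([.61744,-.1457,.0753],R)
def mk(p):
    x,y,a,h,m=p[:5]; c,s=np.cos(a),np.sin(a); M=np.array([[c,-s,0],[s,c,0],[0,0,1]])
    return lambda *q: np.array(q)@M.T+[x,y,0]
obs=[ # cam, point fn(h,m), px
("t",lambda h,m:(-.045,.13,h+.01),T(172,300)),("t",lambda h,m:(-.045,-.13,h+.01),T(522,275)),("t",lambda h,m:(0,-.13,h+.01),T(518,215)),("t",lambda h,m:(0,.13,h+.01),T(168,240)),
("s",lambda h,m:(-.045,.13,h+.01),S(340,402)),("s",lambda h,m:(-.045,-.13,h+.01),S(550,285)),("s",lambda h,m:(0,-.13,h+.01),S(525,262)),("s",lambda h,m:(0,.13,h+.01),S(307,377)),("s",lambda h,m:(-.024,.134,m),S(310,312)),
("1",lambda h,m:(0,-.13,h+.01),(470/1.5,68/1.5)),("1",lambda h,m:(-.045,-.13,h-.01),(462/1.5,130/1.5)),("1",lambda h,m:(-.012,-.14,0),(475/1.5,270/1.5)),("1",lambda h,m:(-.012,-.176,0),(531/1.5,275/1.5)),("1",lambda h,m:(-.012,.14,0),(63/1.5,220/1.5)),
("2",lambda h,m:(0,-.13,h+.01),(516/1.5,226/1.5)),("2",lambda h,m:(-.045,-.13,h-.01),(503/1.5,350/1.5)),
("1",lambda h,m:(-.045,-.13,h+.01),(465/1.5,103/1.5)),("2",lambda h,m:(-.045,-.13,h+.01),(510/1.5,310/1.5)),
]
def pr(k,P): return proj(*{"t":(ft,P),"s":(fs,P),"1":(fw,P,W1),"2":(fw,P,W2)}[k])[0]
def r(p):
    g=mk(p); return np.concatenate([pr(k,g(*fn(p[3],p[4])))-o for k,fn,o in obs])
s=least_squares(r,[.631,-.06,.073,.1,.214],loss="soft_l1",f_scale=1.5)
print(s.x.round(4)); 
for (k,_,o),e in zip(obs,r(s.x).reshape(-1,2)): print(k,e.round(1))
E
python3 fit2.py
```

```text
[ 0.6327 -0.0558  0.0933  0.1035  0.2162]
t [-0.7  0.5]
t [ 0.3 -1.5]
t [-0.4 -1.6]
t [-1.2  0.3]
s [-2.6  1.2]
s [-0.4 -1. ]
s [-2.  -1.5]
s [-1.9  0.1]
s [-1.   0.1]
1 [ 0.6 -0.6]
1 [-1.4  5. ]
1 [-5.6 -0.9]
1 [-2.7  0.4]
1 [1.7 1.5]
2 [-0.6  0.5]
2 [1.4 8. ]
1 [-0.6 -7. ]
2 [ 3.9 -0.7]
```

```bash
sed -i 's/^H=.*/H=np.array([.632,-.0575]); A=.085/' h.py; python3 - <<'E'
from h import *
p=get_state()["position"]
for z in (.080,.085,.09,.095,.10):
    c=move_l([p[0],p[1],z],velocity=.03,until_force=6.0)
    s=get_state(); print(c,s["clock"],s["position"][2].round(4),s["contact_force"].round(2))
    if c or s["contact_force"][2]<-2: break
f=grab_frame("wrist"); crop(f,0,0,512,384,1.5,"pics/w3.png")
E
```

```text
False 8.4667 0.0798 [-1.14 -0.2  -2.57]
```

View pics/w3.png

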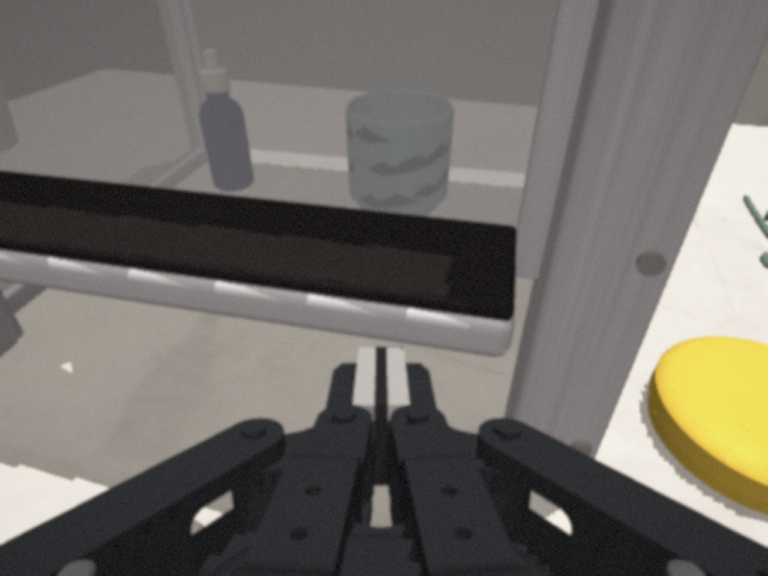

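The lip has followed the fingers up by the last 4.5 mm: its place in the wrist picture is unchanged at z force −2.6 N. I push up most of the way, then compare against the pointer.

```bash
python3 - <<'E'
from h import *
p=get_state()["position"]
c=move_l([p[0],p[1],.175],velocity=.04,until_force=25)
s=get_state(); print(c,s["clock"],s["position"].round(4),s["contact_force"].round(2))
f=grab_frame("scene"); crop(f,185,100,285,190,7,"pics/s2.png")
f=grab_frame("top"); crop(f,195,90,345,190,5,"pics/t2.png")
f=grab_frame("wrist"); crop(f,0,0,512,384,1.5,"pics/w4.png")
E
```

```text
False 11.0417 [ 0.6171 -0.1455  0.1749] [ 0.37 -0.19 -2.37]
```

View pics/s2.png

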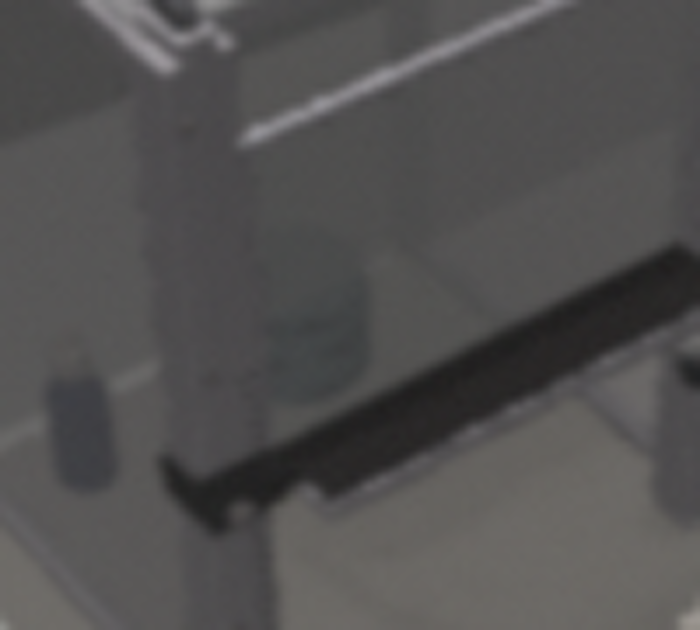

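View pics/t2.png

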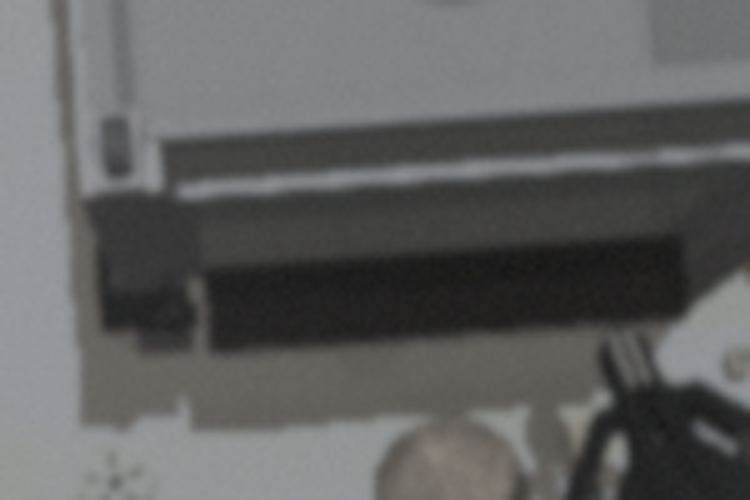

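View pics/w4.png

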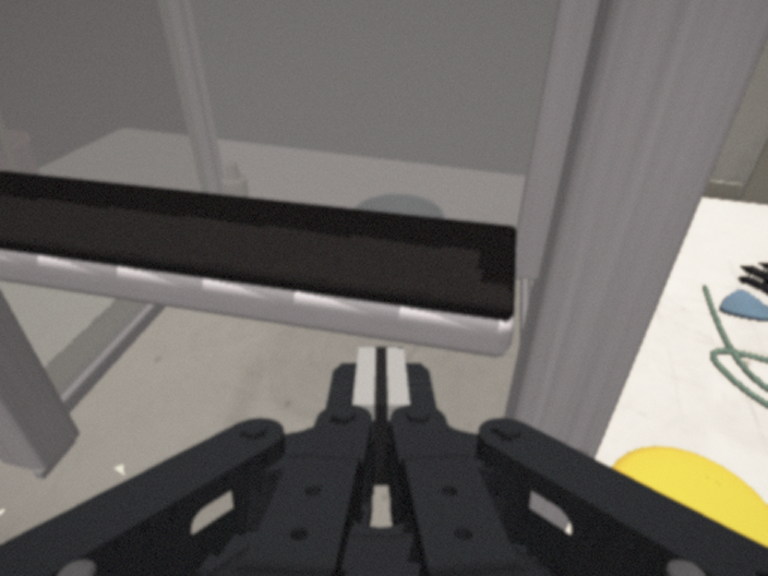

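The lip is close to the pointer's level but appears slightly below it. I raise it 8 mm more, then back off and take a level close-up with the wrist camera under the tool.

```bash
python3 - <<'E'
from h import *
p=get_state()["position"]
move_l([p[0],p[1],.1835],velocity=.04,until_force=25)
s=get_state(); print(s["clock"],s["position"].round(4),s["contact_force"].round(2))
sleep(.4)
move_l([p[0],p[1],.15],velocity=.1)
q=w(-.137,-.112,.15); move_l(q,velocity=.15)
print(get_state()["clock"])
R0=Ro.from_rotvec(rot(20,.3)); 
import itertools
for pit,yaw,x,y,z in itertools.product((10,20,30),(.1,.3,.5),(-.2,-.15,-.1),(-.05,0,.05),(.24,.26)):
    R=(Ro.from_rotvec(rot(pit,yaw))*Ro.from_euler('z',np.pi)).as_rotvec()
    j=ik(w(x,y,z),R)
    if j is None: continue
    f={"fx":339.7,"fy":339.7,"cx":253.7,"cy":188.2}
    T=np.eye(4);T[:3,:3]=Ro.from_rotvec(R).as_matrix();T[:3,3]=w(x,y,z)
    fw=fw if 'fw' in globals() else grab_frame("wrist")
    C=T@fw["T_tool_cam"]; P=w(-.024,.134,.216); px=proj(fw,P,C)[0]; d=P-C[:3,3]
    print(pit,yaw,x,y,z,px.round(),"dist",round(np.linalg.norm(d),3),"dz",d[2].round(3),np.round(j,1)) if abs(d[2])<.05 and 20<px[0]<490 and 20<px[1]<300 else 0
E
```

```text
11.55 [ 0.6172 -0.1455  0.1842] [ 0.24 -0.5  -1.46]
13.3833
10 0.3 -0.15 -0.05 0.26 [406. 148.] dist 0.375 dz -0.004 [-1.2  0.2 -1.3 -0.5  1.4 -1. ]
10 0.5 -0.2 -0.05 0.24 [333. 165.] dist 0.427 dz 0.016 [-1.3  0.5 -0.8  1.1  1.3 -2.5]
10 0.5 -0.2 -0.05 0.26 [334. 148.] dist 0.427 dz -0.004 [-1.3  0.5 -0.8  1.2  1.3 -2.5]
10 0.5 -0.2 0 0.24 [298. 165.] dist 0.399 dz 0.016 [-1.3  0.5 -1.   1.   1.3 -2.5]
10 0.5 -0.2 0 0.26 [298. 148.] dist 0.399 dz -0.004 [-1.3  0.4 -1.   1.1  1.3 -2.5]
10 0.5 -0.2 0.05 0.24 [259. 166.] dist 0.376 dz 0.016 [-1.2  0.4 -1.1  0.8  1.3 -2.3]
10 0.5 -0.2 0.05 0.26 [259. 148.] dist 0.375 dz -0.004 [-1.2  0.3 -1.1  0.9  1.3 -2.3]
10 0.5 -0.1 0 0.24 [356. 170.] dist 0.318 dz 0.016 [-1.   0.3 -1.2 -0.5  1.4 -1. ]
10 0.5 -0.1 0 0.26 [357. 147.] dist 0.317 dz -0.004 [-1.   0.3 -1.2 -0.4  1.4 -1. ]
20 0.3 -0.2 -0.05 0.24 [375. 197.] dist 0.421 dz -0.016 [-1.3  0.1 -1.1  0.4  1.2 -1.6]
20 0.3 -0.2 -0.05 0.26 [375. 180.] dist 0.422 dz -0.036 [-1.3  0.  -1.1  0.5  1.2 -1.6]
20 0.3 -0.2 0 0.24 [336. 197.] dist 0.396 dz -0.016 [-1.2 -0.  -1.2  0.3  1.2 -1.5]
20 0.3 -0
[... 3364 characters left out ...]
.  -1.8]
30 0.5 -0.2 0 0.24 [297. 230.] dist 0.404 dz -0.048 [-1.1  0.  -1.   0.7  1.  -1.7]
30 0.5 -0.2 0.05 0.24 [259. 228.] dist 0.381 dz -0.048 [-1.1 -0.1 -1.1  0.6  1.  -1.5]
30 0.5 -0.15 -0.05 0.24 [360. 227.] dist 0.394 dz -0.048 [-1.   0.1 -0.9  0.6  1.  -1.5]
30 0.5 -0.15 0 0.24 [322. 224.] dist 0.363 dz -0.048 [-1.   0.  -1.   0.4  1.  -1.4]
30 0.5 -0.15 0.05 0.24 [280. 222.] dist 0.337 dz -0.048 [-0.9 -0.1 -1.1  0.3  1.  -1.2]
30 0.5 -0.1 -0.05 0.24 [396. 221.] dist 0.358 dz -0.048 [-0.9  0.1 -0.9  0.3  1.  -1.3]
30 0.5 -0.1 0 0.24 [354. 218.] dist 0.324 dz -0.048 [-0.8  0.  -1.   0.2  1.  -1.1]
30 0.5 -0.1 0.05 0.24 [308. 214.] dist 0.294 dz -0.048 [-0.7 -0.  -1.1  0.   1.  -1. ]
```

```bash
python3 - <<'E'
from h import *
R=(Ro.from_rotvec(rot(20,.3))*Ro.from_euler('z',np.pi)).as_rotvec()
movep(w(-.15,-.05,.24),R)
s=get_state(); f=grab_frame("wrist"); print(s["clock"],s["position"].round(4))
np.savez("v1.npz",img=f["img"],T=wT(f,s),K=[f["fx"],f["fy"],f["cx"],f["cy"]])
cv2.imwrite("pics/w5.png",cv2.resize(f["img"][::-1,::-1,::-1],None,fx=1.5,fy=1.5))
f=grab_frame("scene"); crop(f,185,100,285,190,7,"pics/s3.png")
E
```

```text
16.0167 [ 0.4868 -0.12    0.2399]
```

View pics/w5.png

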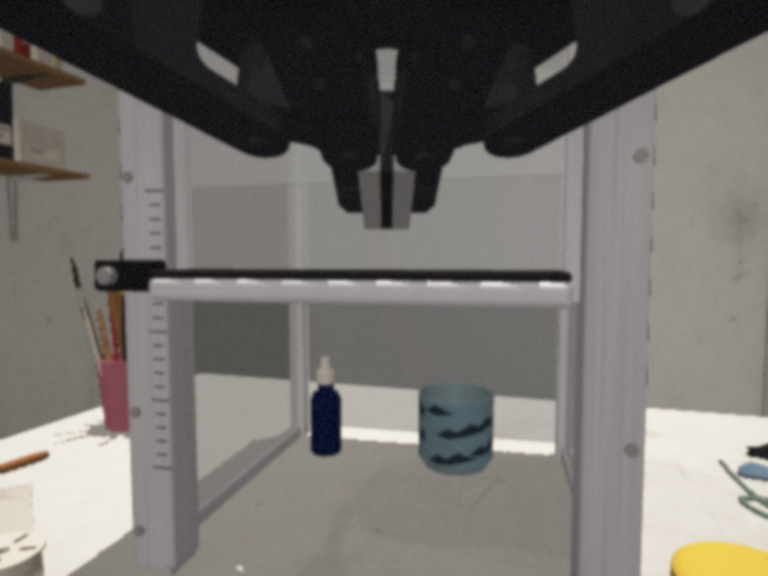

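View pics/s3.png

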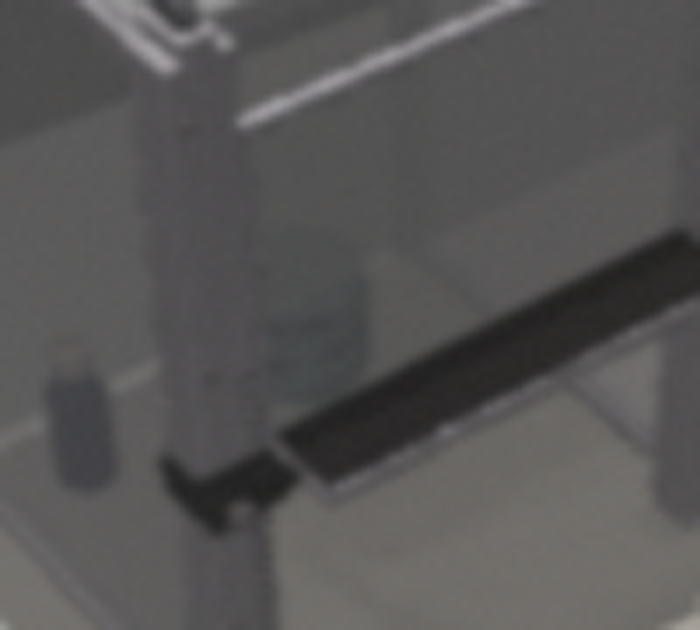

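The level view shows the clip at (130,275) and the lip's left end at about (152,285), nearly in line. I enlarge that area.

```bash
python3 - <<'E'
import numpy as np,cv2
from h import w,proj
d=np.load("v1.npz"); im=d["img"][::-1,::-1]
c=im[160:215,50:150]; c=np.clip(c.astype(float)*1.5,0,255).astype(np.uint8)
cv2.imwrite("pics/w5c.png",cv2.resize(c[:,:,::-1],None,fx=8,fy=8,interpolation=cv2.INTER_CUBIC))
K=d["K"];f=dict(fx=K[0],fy=K[1],cx=K[2],cy=K[3])
for nm,P in dict(tip24=w(-.024,.134,.216),tipz206=w(-.024,.134,.206),lipFLtop=w(-.045,.13,.222),lipFLmid=w(-.045,.13,.212),lipFLbot=w(-.045,.13,.202),lipBLtop=w(0,.13,.222),screw=w(-.037,.158,.216)).items():
    p=proj(f,P,d["T"])[0]; p=[511-p[0],383-p[1]]; print(nm,np.round([(p[0]-50)*8,(p[1]-160)*8]))
E
```

```text
tip24 [460. 222.]
tipz206 [462. 300.]
lipFLtop [375. 180.]
lipFLmid [378. 264.]
lipFLbot [380. 347.]
lipBLtop [598. 171.]
screw [223. 225.]
```

View pics/w5c.png

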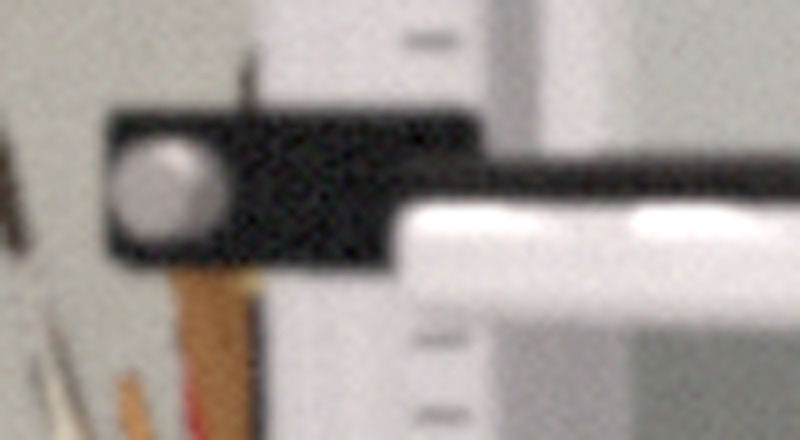

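The clip spans crop rows 108–268, so its mid (and screw) is at row 188. The lip's front face spans rows 152–325, mid 238. Corrected for depth, the lip is about 5.7 mm below the clip's middle. The scene fit independently gives about −3.8 mm to the pointer. I push up 4.5 mm more.

```bash
python3 - <<'E'
from h import *
move_l(w(-.137,-.112,.162),velocity=.15)
x,y=0.6172,-0.1455
move_l([x,y,.162],velocity=.12)
c=move_l([x,y,.180],velocity=.05)
print(get_state()["contact_force"].round(2))
move_l([x,y,.1882],velocity=.03,until_force=25)
s=get_state(); print(s["clock"],s["position"].round(4),s["contact_force"].round(2))
sleep(.4)
move_l([x,y,.16],velocity=.1)
move_l(w(-.137,-.112,.162),velocity=.15)
R=(Ro.from_rotvec(rot(20,.3))*Ro.from_euler('z',np.pi)).as_rotvec()
move_l(w(-.15,-.05,.24),velocity=.15)
s=get_state(); f=grab_frame("wrist"); print(s["clock"],s["position"].round(4))
np.savez("v2.npz",img=f["img"],T=wT(f,s),K=[f["fx"],f["fy"],f["cx"],f["cy"]])
c=f["img"][::-1,::-1][160:215,50:150]; c=np.clip(c.astype(float)*1.5,0,255).astype(np.uint8)
cv2.imwrite("pics/w6c.png",cv2.resize(c[:,:,::-1],None,fx=8,fy=8,interpolation=cv2.INTER_CUBIC))
f=grab_frame("scene"); crop(f,185,100,285,190,7,"pics/s4.png")
E
```

```text
[ 0.26 -0.69 -0.99]
19.0 [ 0.617  -0.1453  0.1879] [-0.51  0.08 -2.07]
21.6083 [ 0.487  -0.1201  0.2399]
```

View pics/w6c.png

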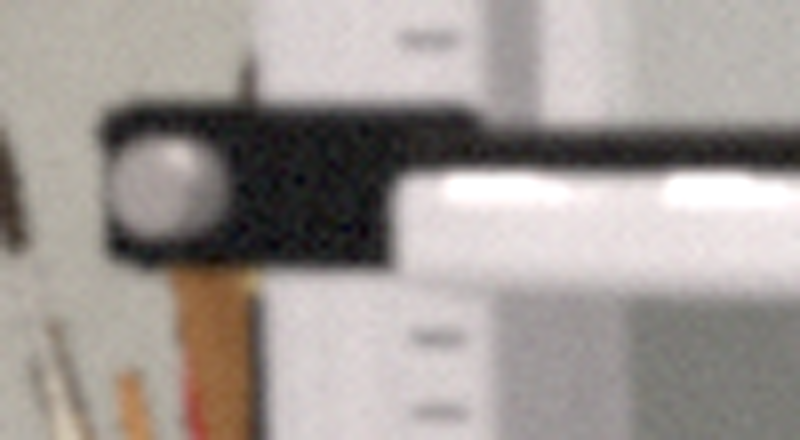

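View pics/s4.png

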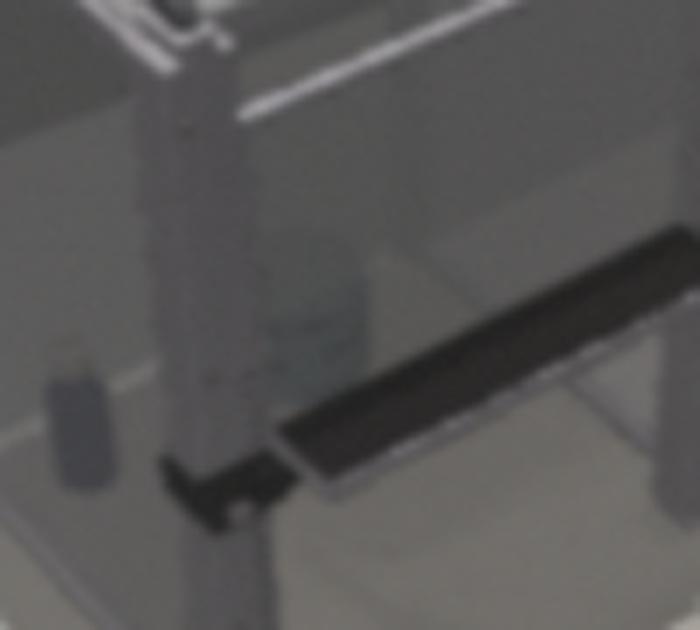

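The lip rose a further 3 mm. The wrist view puts its middle about 2.7 mm below the clip's mid, and the scene estimate gives about 0, both well within 10 mm. Now I plan the tin push.

```bash
python3 - <<'E'
from h import *
for yaw in (.085,.15,.2,.25,.3):
  print(yaw,{x:next((p for p in range(20,85,2) if ik(w(x,-.01,.014),rot(p,yaw)) is not None),None) for x in (-.21,-.19,-.17,-.14,-.11,-.08,-.05,-.02,.03)})
f=grab_frame("top"); crop(f,195,130,395,270,4,"pics/t3.png")
for d in silhouettes("top","tin"): print(d["score"],np.round(d["centre"]),hd(onz(f,d["centre"],.02)).round(3))
E
```

```text
0.085 {-0.21: 58, -0.19: 56, -0.17: 54, -0.14: 50, -0.11: 46, -0.08: 42, -0.05: 36, -0.02: 24, 0.03: 20}
0.15 {-0.21: 58, -0.19: 56, -0.17: 52, -0.14: 48, -0.11: 44, -0.08: 40, -0.05: 34, -0.02: 22, 0.03: 20}
0.2 {-0.21: 56, -0.19: 54, -0.17: 50, -0.14: 48, -0.11: 42, -0.08: 38, -0.05: 30, -0.02: 22, 0.03: 20}
0.25 {-0.21: 54, -0.19: 52, -0.17: 48, -0.14: 44, -0.11: 40, -0.08: 34, -0.05: 20, -0.02: 20, 0.03: 20}
0.3 {-0.21: 50, -0.19: 48, -0.17: 46, -0.14: 40, -0.11: 36, -0.08: 28, -0.05: 20, -0.02: 20, 0.03: 20}
0.83 [359. 138.] [ 0.02  -0.261]
0.77 [300. 248.] [-0.307 -0.041]
0.68 [286. 188.] [-0.116 -0.014]
0.6 [245. 236.] [-0.253  0.127]
```

View pics/t3.png

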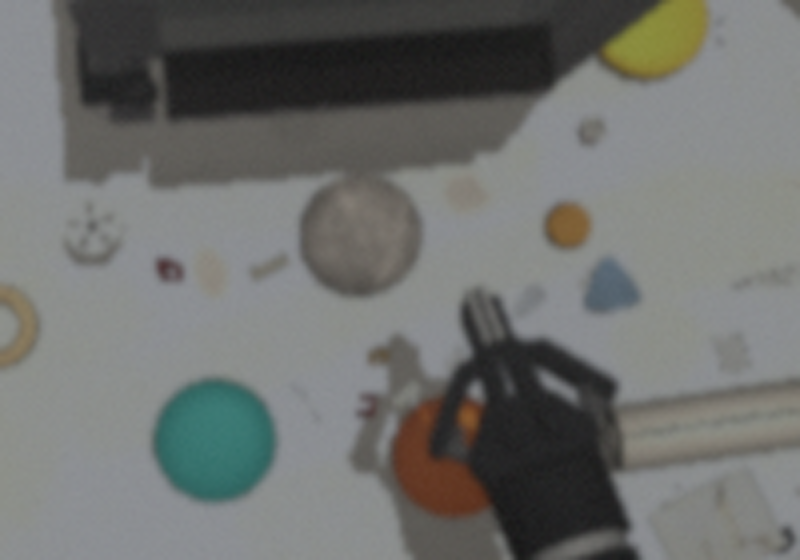

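The tin is untouched at hood (−0.117, −0.013), crop pixel (360,235). I'll start behind it with a steep tool and flatten the pitch as I push in under the window, camera on top.

```bash
python3 - <<'E'
from h import *
movep(w(-.2,-.013,.2),rot(58,.2))
move_l(w(-.2,-.013,.015),velocity=.12)
s=get_state(); print(s["clock"],s["position"].round(4),s["contact_force"].round(2))
c=move_l(w(-.085,-.013,.015),velocity=.06,rot=rot(46,.2),until_force=25)
s=get_state(); print(c,s["clock"],s["position"].round(4),s["contact_force"].round(2))
f=grab_frame("wrist"); crop(f,0,0,512,384,1.5,"pics/w7.png")
f=grab_frame("top"); crop(f,195,90,395,230,4,"pics/t4.png")
E
```

```text
26.3917 [ 0.4341 -0.0876  0.0154] [ 1.04  0.18 -0.26]
False 28.4583 [ 0.5483 -0.0777  0.0151] [0.89 0.25 0.13]
```

View pics/w7.png

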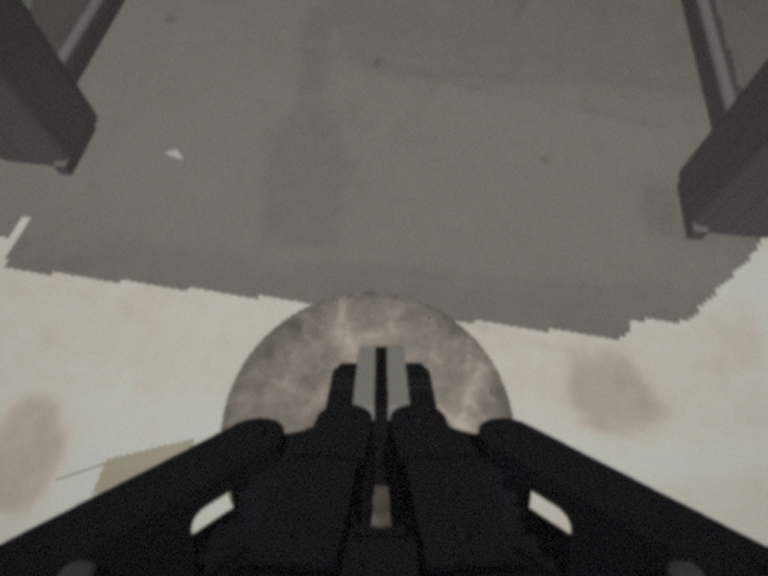

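View pics/t4.png

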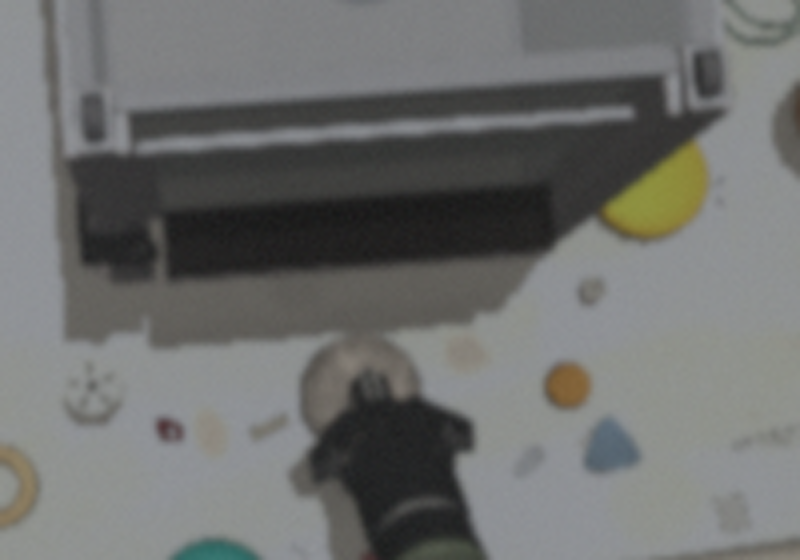

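The fingers appear to overlap the tin at (365,390) and the tin has not moved: its outline in the top view is still 300–420 by 333. This contradicts TCP z = 0.015. I check before moving on.

```bash
python3 - <<'E'
from h import *
s=get_state(); print(s["position"],s["contact_force"].round(2),s["finger_gap"],s["q"].round(3),s["tau"].round(2))
f=grab_frame("scene"); crop(f,210,140,310,215,8,"pics/s5.png")
P=s["position"]; ft=grab_frame("top"); print("tcp scene crop",(proj(f,P)[0]-[210,140])*8,"top crop",(proj(ft,P)[0]-[195,90])*4)
E
```

```text
[ 0.54835246 -0.07773155  0.01511042] [-0.32 -0.25 -0.53] -0.0018888179026987435 [-0.581  0.497 -1.185 -0.712  0.511  2.522] [ 1.000e-02 -3.301e+01  6.180e+00 -4.440e+00  1.310e+00  0.000e+00]
tcp scene crop [479.66268299 461.77053575] top crop [358.43962154 352.83748029]
```

View pics/s5.png

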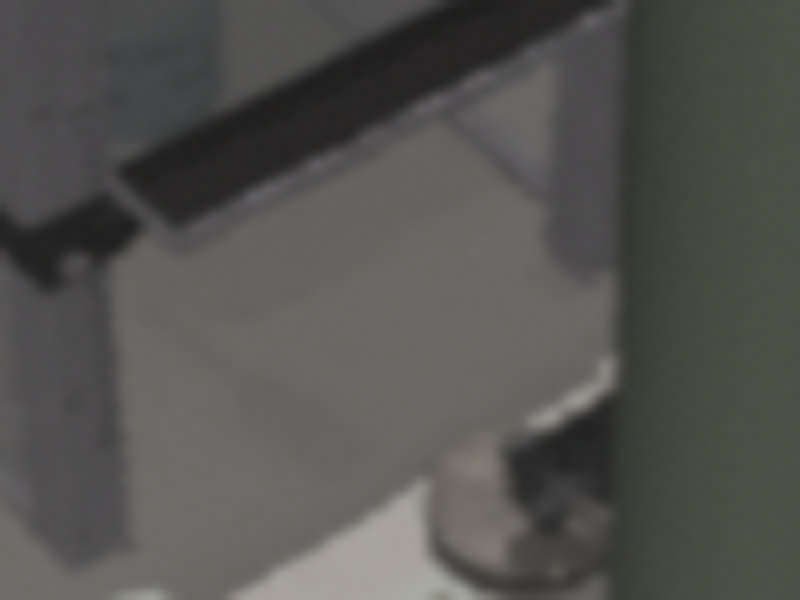

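The scene and top views show the real fingertip about 15–20 mm behind the reported TCP, back along the tool. So the fingers skimmed over the tin instead of meeting its side; the tin was not moved. I quantify that offset by touching the bench behind the tin.

```bash
python3 - <<'E'
from h import *
s=get_state(); P=s["position"]; z=Ro.from_rotvec(s["eef_rot"]).as_matrix()[:,2]
ft=grab_frame("top"); fs=grab_frame("scene")
for d in (0,.01,.015,.02,.03): print(d,((proj(ft,P-d*z)[0]-[195,90])*4).round(),((proj(fs,P-d*z)[0]-[210,140])*8).round())
move_l(P+[0,0,.05],velocity=.15)
move_l(w(-.192,-.013,.065),velocity=.15,rot=rot(58,.2))
move_l(w(-.192,-.013,.02),velocity=.1)
c=move_l(w(-.192,-.013,-.012),velocity=.02,until_force=4)
s=get_state(); print(c,s["clock"],s["position"].round(4),s["contact_force"].round(2))
f=grab_frame("wrist"); crop(f,0,0,512,384,1.5,"pics/w8.png")
f=grab_frame("top"); crop(f,195,90,395,230,4,"pics/t5.png")
E
```

```text
0 [358. 353.] [480. 462.]
0.01 [361. 361.] [491. 460.]
0.015 [363. 364.] [496. 459.]
0.02 [364. 368.] [502. 458.]
0.03 [367. 376.] [514. 455.]
False 32.4583 [ 0.4419 -0.0868 -0.0119] [ 0.42 -0.3  -0.63]
```

View pics/w8.png

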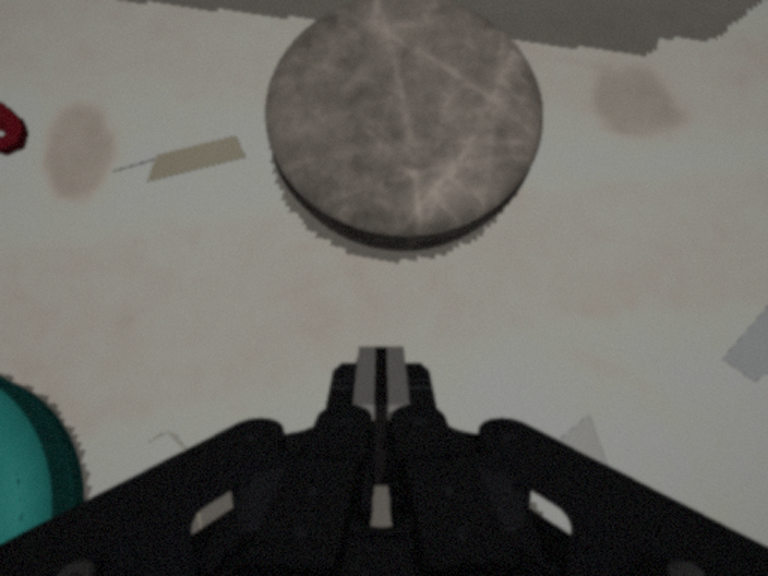

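View pics/t5.png

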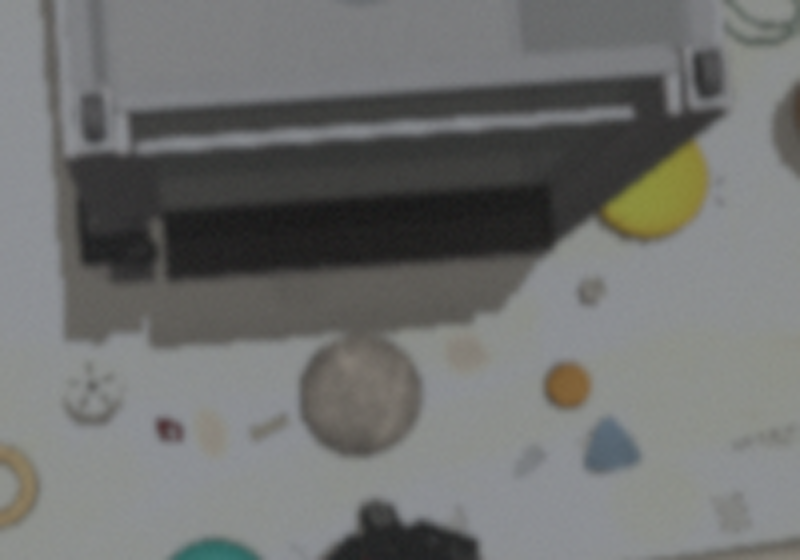

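The tin is untouched, and there is no bench contact even at reported z −0.012. The offset is larger still, so I continue down gently to the bench.

```bash
python3 - <<'E'
from h import *
c=move_l(w(-.192,-.013,-.035),velocity=.015,until_force=4)
s=get_state(); print(c,s["clock"],s["position"].round(4),s["contact_force"].round(2))
f=grab_frame("wrist"); crop(f,128,190,384,384,3,"pics/w9.png")
E
```

```text
True 33.3083 [ 0.442  -0.0868 -0.0203] [-3.21 -0.99  8.96]
```

View pics/w9.png

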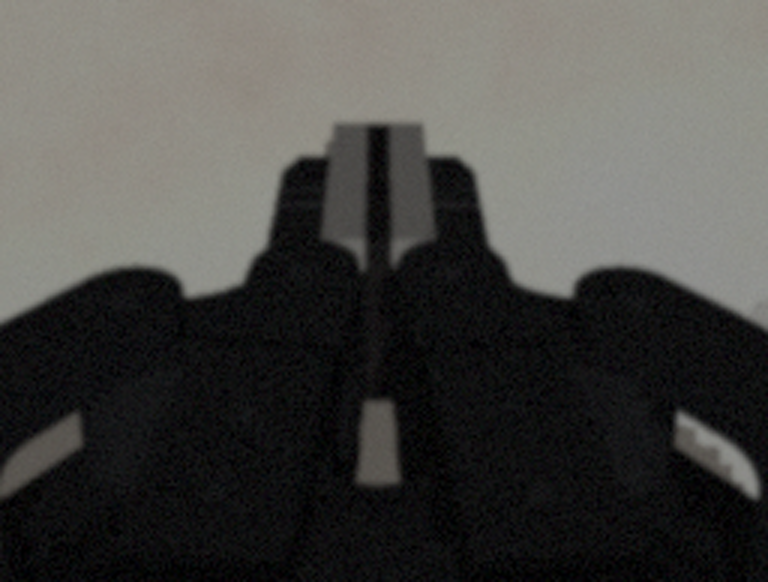

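Bench contact at z −0.0203 with pitch 58° puts the fingertip about 31 mm behind the reported TCP. I replan with that offset and push halfway.

```bash
cat >> h.py <<'E'
def tipose(x,y,p,yaw=.2,lo=.0045,d=.031,h=.011):
    """TCP pose so that front-upper corner of the tip is at hood x, lowest tip corner lo above bench"""
    a=np.radians(p); r=d*np.cos(a)-h*np.sin(a)
    P=w(x,y,lo+h*np.cos(a)-d*np.sin(a)); P[:2]+=r*np.array([np.cos(yaw),np.sin(yaw)]); return P,rot(p,yaw)
E
python3 - <<'E'
from h import *
s=get_state(); move_l(s["position"]+[0,0,.005],velocity=.05)
for x,p in ((-.15,55),(-.10,50),(-.05,45)):
    P,R=tipose(x,-.013,p); c=move_l(P,velocity=.05,rot=R,until_force=20)
    s=get_state(); print(c,s["clock"],s["position"].round(4),s["contact_force"].round(2))
    if c: break
f=grab_frame("wrist"); crop(f,0,0,512,384,1.5,"pics/w10.png")
f=grab_frame("top"); crop(f,195,90,395,230,4,"pics/t6.png")
E
```

```text
False 34.7667 [ 0.492  -0.0814 -0.0146] [ 0.52 -0.47  0.54]
False 35.975 [ 0.5446 -0.0766 -0.0121] [-0.63  0.57  0.07]
False 37.175 [ 0.597  -0.0719 -0.0096] [-0.36  0.1   1.02]
```

View pics/w10.png

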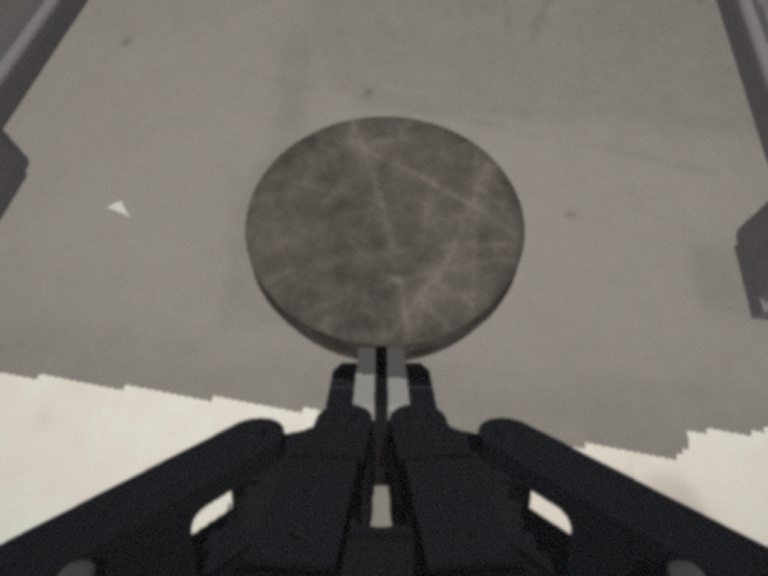

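View pics/t6.png

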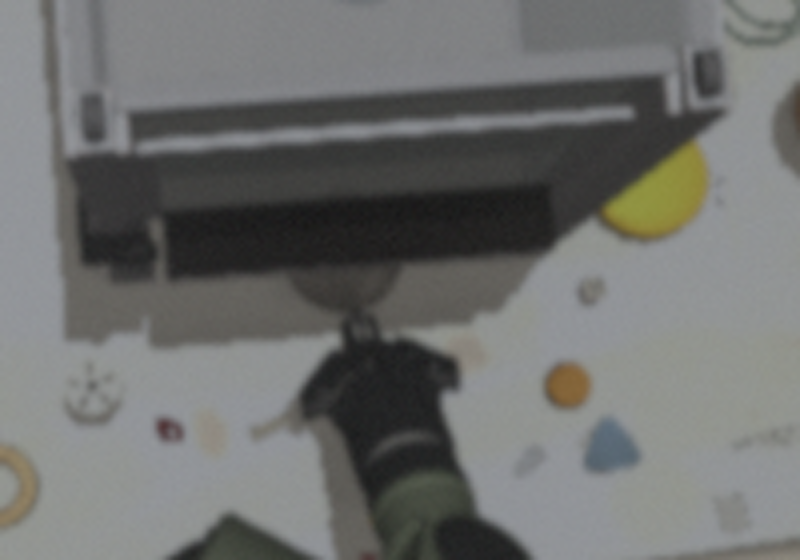

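The tin is pushed squarely (contact at (385,350), centre (385,235)) and now sits at the opening. I continue to tip x ≈ 0.04.

```bash
python3 - <<'E'
from h import *
for x,p in ((0,41),(.042,38)):
    P,R=tipose(x,-.013,p); c=move_l(P,velocity=.05,rot=R,until_force=20)
    s=get_state(); print(c,s["clock"],s["position"].round(4),s["contact_force"].round(2))
    if c: break
s=get_state(); f=grab_frame("wrist"); T=wT(f,s); crop(f,0,0,512,384,1.5,"pics/w11.png")
for d in silhouettes("wrist","tin")[:3]:
    m=d["mask"]; cs=np.argwhere(m); print(d["score"],np.round(d["centre"]),hd(onz(f,d["centre"],.022,T)).round(3), [hd(onz(f,(c_,r_),.026,T)).round(3) for r_,c_ in (cs[cs[:,0].argmin()],cs[cs[:,1].argmin()],cs[cs[:,1].argmax()])])
E
```

```text
False 38.4667 [ 0.6488 -0.0672 -0.0075] [0.03 0.64 0.42]
False 39.4833 [ 0.692  -0.0632 -0.006 ] [-0.42  1.06 -0.52]
0.94 [238. 166.] [ 0.077 -0.001] [array([0.127, 0.01 ]), array([0.076, 0.043]), array([ 0.087, -0.047])]
```

View pics/w11.png

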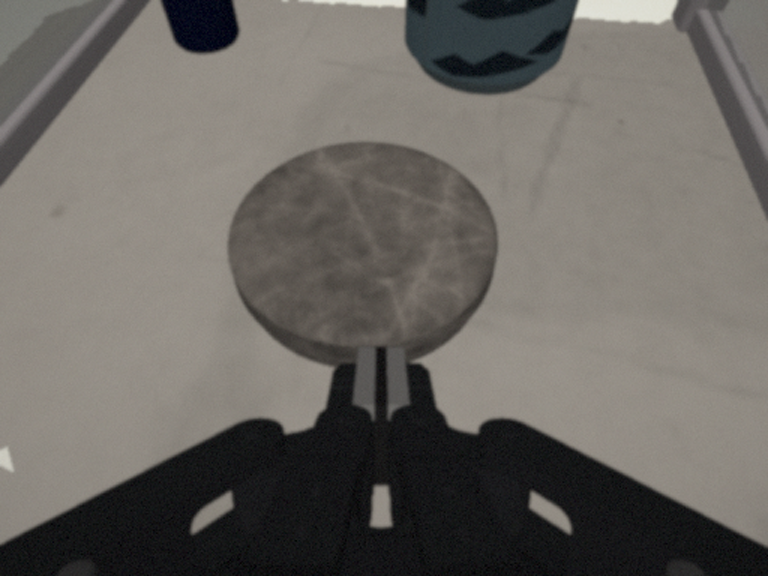

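The tin is at hood x about 0.080, y about 0.0, well inside 0.045–0.17. I back out along the same path and check the lip level.

```bash
python3 - <<'E'
from h import *
for x,p in ((.0,41),(-.05,45),(-.15,55)):
    P,R=tipose(x,-.013,p,lo=.007); move_l(P,velocity=.12,rot=R)
s=get_state(); P=s["position"]+[0,0,.2]; move_l(P,velocity=.2)
R=(Ro.from_rotvec(rot(20,.3))*Ro.from_euler('z',np.pi)).as_rotvec()
movep(w(-.15,-.05,.24),R)
s=get_state(); f=grab_frame("wrist"); print(s["clock"],s["position"].round(4),s["contact_force"].round(2))
cv2.imwrite("pics/w12.png",cv2.resize(f["img"][::-1,::-1,::-1],None,fx=1.5,fy=1.5))
c=f["img"][::-1,::-1][160:215,50:150]; c=np.clip(c.astype(float)*1.5,0,255).astype(np.uint8)
cv2.imwrite("pics/w12c.png",cv2.resize(c[:,:,::-1],None,fx=8,fy=8,interpolation=cv2.INTER_CUBIC))
T=wT(f,s)
for d in silhouettes("wrist","tin")[:2]: print(d["score"],np.round(d["centre"]),hd(onz(f,d["centre"],.018,T)).round(3))
f=grab_frame("scene"); crop(f,150,90,350,230,4,"pics/s6.png")
E
```

```text
45.8333 [ 0.4868 -0.12    0.24  ] [-0.87  0.36  0.82]
0.95 [250.  37.] [ 0.068 -0.007]
0.59 [30. 10.] [ 0.061 -0.248]
```

View pics/w12.png

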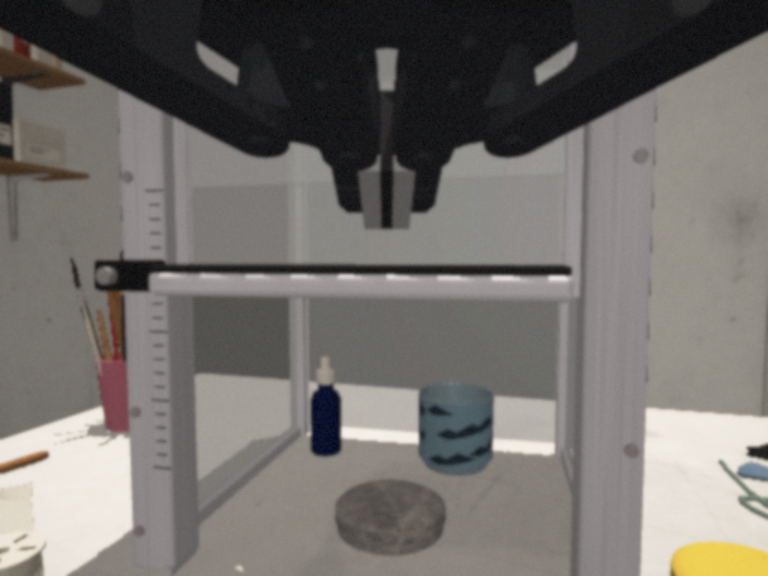

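View pics/w12c.png

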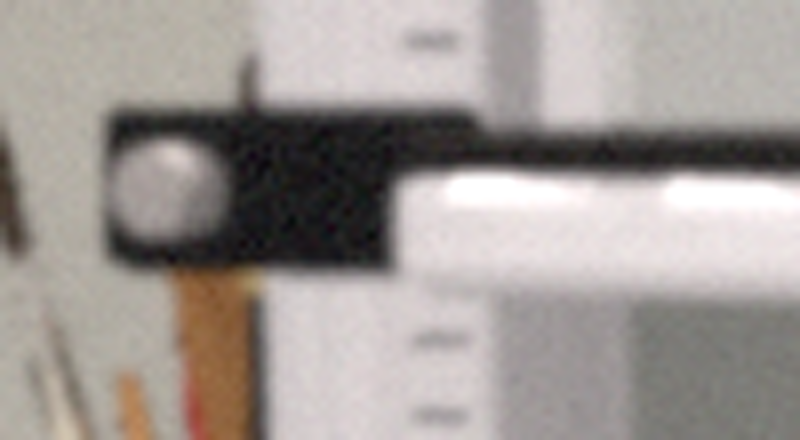

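View pics/s6.png

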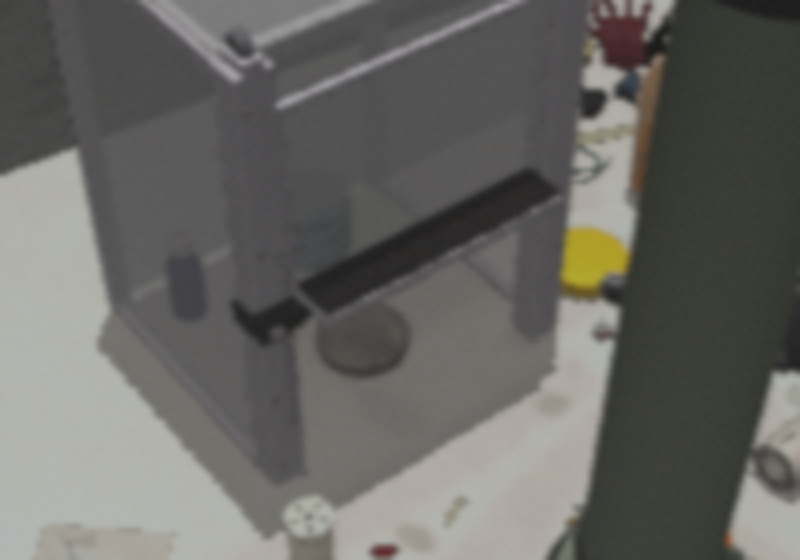

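The level view shows the lip unchanged (front-face mid at crop row about 212, clip mid 188), and the tin lying flat inside at (390,515). The spool stands where it was, and the robot is clear of everything. I hand in.

```bash
python3 - <<'E'
from h import *
print(get_state()["clock"]); print(sign_off())
E
```

```text
45.9833
the job is handed in; nothing more can be done
None
```

I raised the window to the marker's pointer and pushed the grey tin in under it until all of it was behind the pane. I handed the job in at 46.0 s of the 61 s allowed; no verdict is reported.

**Lip:** I pushed it up from beneath with shut fingers in three stages (z force about 2–2.6 N).
- The last close-up puts its middle about 2.7 mm below the middle of the clip; the scene-camera fit puts it level with the pointer. Both are inside the 10 mm allowed.
- The pointer's tip was hidden behind the lip in that close-up, so I took it to be at the clip's mid-height.

**Tin:** It lies flat, with its centre about 68–80 mm behind the pane by two camera views and about 90 mm by the finger position. It is within about 10 mm of the middle line. These readings disagree by up to 22 mm, but all are inside the 45–170 mm range.

**What went wrong on the way:**
- The real fingertips sit about 31 mm behind the reported tool point. My first push therefore passed over the tin without moving it.
- I found the offset by touching the bench, and the second push worked. It also means the fingers pushed the lip near its front lower edge rather than well under it.

**Other things:** I saw no bystander displaced. In the last pictures I could check only the spool properly, as the arm hid part of the view. The robot was clear of everything at hand-in.

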